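Stop the pump and eject the spent filter cartridge

ROBOT

A 7-joint arm with a two-finger parallel gripper is mounted at the origin on the work surface. World frame = base frame: x ahead of the robot, y to its left, z up, the work surface at z = 0. Lengths are in m, angles in rad, forces in N, time in s.
With the tool pointing down it reaches from about 0.425 to 0.875 m from the base axis. Payload 4.7 kg.
Tool frame: the origin (TCP) lies midway between the tips of the shut fingers; the grasp point (between the pads) lies 19 mm behind it; z points along the fingers, y is the line along which they close (so a half turn about z gives the same grasp; the last joint's range is limited). The gripper opens to 87 mm and grips with 3 to 60 N. Pads are 19 mm wide; open, the fingers measure 117 mm over their backs; the gripper's body (75 mm by 190 mm) begins 51 mm behind the grasp point.
Start: joints at [1.363, 0.321, -0.07, 1.45, 0.023, 1.371, -0.057], TCP at [0.143, -0.634, 0.223] pointing down, gripper open.
Joint ranges: [-2.86, 2.86], [-0.3, 2.09], [-1.38, 1.24], [0.06, 2.45], [-1.56, 4.7], [0.09, 2.05], [-2.69, 2.69]. Speed limits (rad/s): [2.57, 2.57, 3.14, 3.14, 3.14, 3.14, 3.14].

INTERFACE

Orientations are given as a rotation vector (axis times angle).
In Python, from bench import ctrl, get_image, calibration gives the robot as it stands.
- The arm moves only by the tool apply_moves, never from a script. Its arguments are lists of equal length, an entry for each row: "dp": the shift along the tool's x, y, z in m, a list of three; "twist": the turn, a rotation vector about the tool's x, y, z in rad, a list of three; "fingers": the closure, from 0 (fully open) to 1 (shut). In form: {"dp": [[dx, dy, dz], ...], "twist": [[ax, ay, az], ...], "fingers": [fingers, ...]}. A call has 1 to 10 rows; each row shifts and turns the commanded pose from where the row before left it, along the tool's axes as they then stand; what a row does not reach is not made up. A row lasts 1/10 s, in which the tool goes at most 50 mm and 8.59 degrees, less where a joint would pass 70% of its speed; a pose out of reach is approached as far as the arm can. A call is refused whole if a number of a shift passes 0.05 or a number of a turn 0.15, either way. A call with a gripper value outside its range is refused whole. The fingers move at their own pace and stop on an object; "newtons" is the grip in N (left out, the last holds). Time passes only in rows, so rows that do not move let the fingers close. It gives the time, the measured TCP pose, the force, the opening and the grip force at its end, in the units of the state.
- ctrl.get_state(): the state, without advancing time (a new reading comes with each control period).
- get_image(name): name is "scene" or "top" or "wrist"; returns the picture (480x640x3 uint8, red, green, blue); there is no depth.
- calibration(name): a dict with "fx", "fy", "cx", "cy" (pixels), "eye" and "attitude" of the camera in the world; the wrist camera has in their place "hand_eye" (4x4, takes a point from camera to tool coordinates, whose origin is the TCP and whose axes are the flange's). Camera axes: x right, y up, looking along -z (the intrinsics and any distortion apply to the point x, -y, -z); pixel columns grow to the right and rows downward; lengths in m; the calibration is good to about 2 mm. A picture is of the moment at which its call begins: read the wrist's pose just before it. calibration takes no time and is no camera call.
- ctrl.close_job(): hands the job in; it is judged then, once.
The state is a dict: "time": time; "joint_positions": joint angles; "qd": joint speeds; "joint_torque": joint torques, N m; "position": TCP position; "tool_rot": TCP orientation; "ft_force": force on the tool from outside, world axes, zero at the start; "torque": the same for the moment, N m; "grip_width": opening from 0.0 (shut) to 1.0 (fully open); "grip_force": force on a finger pad.
Only numpy, scipy, OpenCV 4.12 (cv2) and the standard library are available. Lean on these libraries where they do the work, as an engineer would, in place of code of your own. Each camera call takes 0.05 s, during which the arm holds its last target. There are 200 camera calls.

TASK

Set the sampling unit's pump switch from forward to its centre off position, then press the blue filter cartridge down until its push-push latch lets go and it springs up. Draw the cartridge out and stand it upright, without dropping it, on the floor of the green tray; leave the bottle, jar and beaker where they are.

Things in the scene. Friction and masses are not known exactly. Their poses are not given: they have to be found in the camera images.
- unit: white box-shaped sampling unit fixed on the bench, 180 (its x) x 280 (its y) x 115 mm high. Origin: centre of its underside; x points to its back, y to its left, z up. In its flat top is the cartridge bay (centre at y = -60 mm, x = 0) and the pump switch (y = +85 mm, x = 0).
- bay_mouth (a point): centre of the bay's mouth, level with the unit's flat top (115 mm above the bench). The mouth is 59.5 mm along the unit's x by 103.5 mm along its y, straight-sided, with a flat dark bezel round it. Turns with the unit.
- cartridge_mid (a point): centre (half-way up) of the blue filter cartridge, a loose block 56 mm (its x) x 100 mm (its y) x 90 mm high (its z), 0.17 to 0.35 kg, axes along the unit's while in the bay, white disc on its top centre. At the start it is latched: its top stands only 4 mm above the unit's top, too little to grasp. Once sprung up its top stands 45 mm above the unit's top; its lower 45 mm are still in the bay and it lifts straight out.
- lift (a joint): height of the spring platform under the cartridge: about +0.001 m latched (start), -0.008 m hard bottom stop, +0.042 m sprung up. Push-push: press the cartridge's top 5 to 8 mm further down (it trips about 4 mm down; 5 to 9 N), then let off and it rises by itself in about half a second, as the pressing thing goes away. Pressing the sprung-up cartridge right down again latches it again.
- switch (a joint): pump switch angle, rad. 0 = upright = off (centre detent); +0.42 (stop) = forward, leaning to the unit's +x (green dot; start); -0.42 (stop) = reverse, leaning to -x (orange dot). It snaps into the nearest of the three detents when let go (changing over at about +/-0.21); moving it takes about 3 N at the knob.
- switch_knob (a point): centre of the red ball knob, 26 mm across, on a 10 mm thick steel lever, 66 mm from the pivot; upright, its top stands 83 mm above the unit's flat top.
- switch_pivot (a point): point on the switch's hinge axis, 4 mm above the unit's top; the axis runs along the unit's y. Turns with the unit: the upright knob is 66 mm straight above this point.
- tray_in (a point): centre of the inner floor of the fixed green open tray: 150 (its x) x 170 (its y) mm outside, walls 4 mm thick and 30 mm high from the bench, floor 4 mm above the bench. Turns with the tray.
- bottle: amber bottle, 60 mm across, 130 mm high, bystander; origin at the centre of its underside
- jar: glass jar, 64 mm across, 85 mm high, bystander; origin at the centre of its underside
- beaker: glass beaker, 72 mm across, 90 mm high, bystander; origin at the centre of its underside
Mind the look-alikes: they are no part of the job. What is meant by the part that bears tray_in is not grey or red, and is the smaller of those in its own colour.

How it is judged:
On the way, in this order (a step that is already met when the one before it is completed fails the run):
1. the pump switch is in its centre off detent, the cartridge still latched down (value of joint switch between -0.12 and 0.12 rad and value of joint lift below 0.01 m and z of cartridge_mid in the frame of bay_mouth below -0.03 m), for 0.2 s.
2. the latch has been tripped and the cartridge has sprung up in its bay, the switch still off (value of joint switch between -0.12 and 0.12 rad and value of joint lift above 0.03 m and horizontal distance between cartridge_mid and bay_mouth below 0.015 m and z of cartridge_mid in the frame of bay_mouth below 0.03 m), for 0.1 s.
At the end, for the whole second after the job is handed in: The switch is at off (within 0.12 rad of upright) and the cartridge stands upright (within 0.1 rad), at rest and released, on the tray's floor inside its walls (its centre within 47 mm in x and 57 mm in y of the tray's centre and 40 to 50 mm above the floor) (value of joint switch between -0.12 and 0.12 rad and x of cartridge_mid in the frame of tray_in between -0.047 and 0.047 m and y of cartridge_mid in the frame of tray_in between -0.057 and 0.057 m and z of cartridge_mid in the frame of tray_in between 0.04 and 0.05 m and angle between cartridge_mid's own z axis and vertical below 0.1 rad and linear speed of cartridge below 0.02 m/s); the robot touches nothing.
It fails at once if the cartridge is dropped: it falls faster than 0.9 m/s out of the fingers (linear speed of cartridge above 0.9 m/s and contact force between cartridge and the fingers below 0.05 N).
It fails at once if the bottle, jar or beaker is moved by more than 40 mm (distance of any of bottle, jar, beaker from where it was at the start of the episode above 0.04 m).
It also fails if it takes over 54 s, if anything falls off the work surface, if the arm or the gripper's body presses on something with over 40 N, if the wrist force passes 120 N, or if a joint passes its speed limit or range.

## Working session

There is one attempt and no reset: what is moved stays moved. The work goes in short steps, Python scripts to look and compute and a tool call to move; the robot and the scene stay as the last step left them, time stands still between calls to the robot, and variables do not carry over. Pictures are saved under pics/ and viewed, at most 10 in all, crops included, and the job is handed in when it is done.

Besides the shell and the picture viewer there is one more tool, called after "Call:" as name(argument=value, ...), one argument or row to a line, values as JSON. apply_moves: Moves the arm, as the interface text tells. Its arguments: {"type":"object","properties":{"dp":{"type":"array"},"twist":{"type":"array"},"fingers":{"type":"array"},"newtons":{"type":"number"}},"required":["dp","twist","fingers"]}

```bash
mkdir -p pics; python3 - <<'E'
from bench import ctrl,get_image,calibration
import cv2,numpy as np
np.set_printoptions(precision=4,suppress=True)
for n in("scene","top","wrist"):
    im=get_image(n); cv2.imwrite(f"pics/{n}0.png",im[:,:,::-1]); print(n,calibration(n))
s=ctrl.get_state(); print(s)
E
```

```text
scene {'fx': 467.63987314364255, 'fy': 467.63987314364255, 'cx': 320.9592506927091, 'cy': 239.3715637698007, 'eye': array([ 1.0799, -0.4022,  1.0633]), 'attitude': array([0.5591, 0.3492, 1.1006])}
top {'fx': 544.7947743217906, 'fy': 544.7947743217906, 'cx': 315.9713830319772, 'cy': 236.56909065894146, 'eye': array([ 0.3497, -0.1215,  1.4969]), 'attitude': array([ 0.0809, -0.0691, -1.5763])}
wrist {'fx': 384.8866321119011, 'fy': 384.8866321119011, 'cx': 317.82298034717576, 'cy': 236.90789332010723, 'hand_eye': array([[-0.0002,  0.9635,  0.2678,  0.0732],
       [ 1.    ,  0.0001,  0.0003, -0.0003],
       [ 0.0003,  0.2678, -0.9635, -0.1624],
       [ 0.    ,  0.    ,  0.    ,  1.    ]])}
{'time': 0.15, 'joint_positions': array([ 1.3631,  0.3217, -0.0701,  1.4514,  0.0226,  1.3708, -0.0569]), 'qd': array([ 0.0021, -0.0026,  0.    , -0.0028,  0.0014,  0.001 , -0.0016]), 'joint_torque': array([  0.0001, -49.1794,  -0.4045, -31.2875,  -0.064 ,   0.0406,
         0.0001]), 'position': array([ 0.1428, -0.6337,  0.2217]), 'tool_rot': array([-3.1208, -0.3475,  0.0004]), 'ft_force': array([-0.4072,  0.2099,  0.331 ]), 'torque': array([-0.0303, -0.0318,  0.0041]), 'grip_force': 0.0, 'grip_width': 1.00638895304291}
```

View pics/scene0.png

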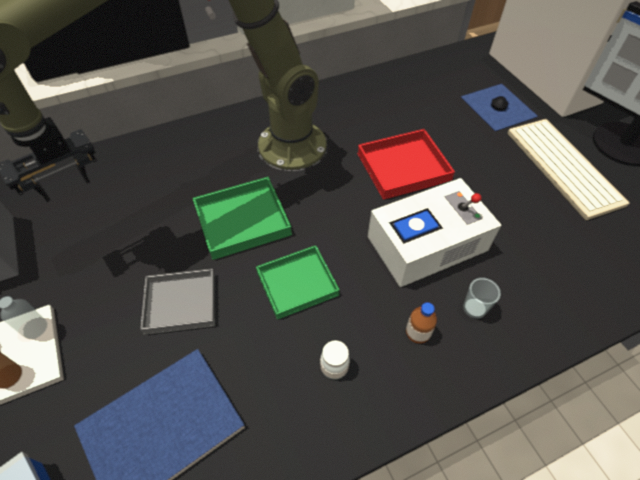

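View pics/top0.png

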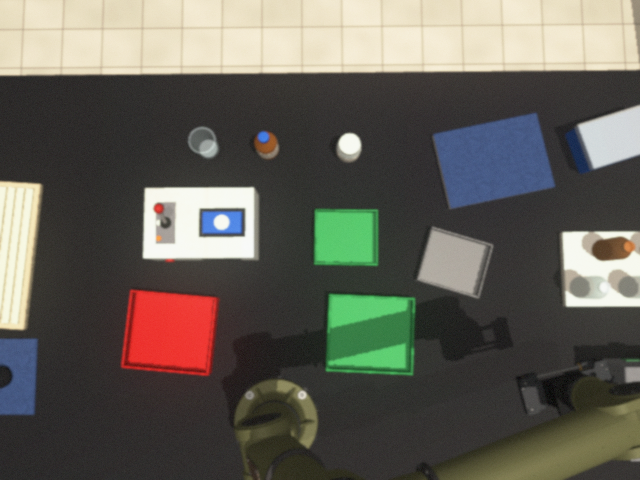

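The top view shows two green trays, at (346,237) and (370,333), a grey one at (455,262) and a red one at (170,332). The smaller green tray, at (346,237), fits the description. The unit is at (200,223), with the cartridge disc at (221,222) and the knob at (159,208). The scene view shows the same tray at (297,281), the disc at (416,225) and the knob at (476,198).

```bash
cat > h.py <<'E'
import cv2,numpy as np
from scipy.spatial.transform import Rotation as R
from bench import ctrl,get_image,calibration
np.set_printoptions(precision=4,suppress=True)
def cam(n,s=None):
    c=calibration(n)
    if n=="wrist":
        s=s or ctrl.get_state(); T=np.eye(4);T[:3,:3]=R.from_rotvec(s["tool_rot"]).as_matrix();T[:3,3]=s["position"]
        T=T@c["hand_eye"]; return c,T[:3,3],T[:3,:3]
    return c,np.array(c["eye"]),R.from_rotvec(c["attitude"]).as_matrix()
def ray(C,p):
    c,e,A=C; d=A@np.array([(p[0]-c["cx"])/c["fx"],-(p[1]-c["cy"])/c["fy"],-1]); return e,d/np.linalg.norm(d)
def plane(C,p,z):
    e,d=ray(C,p); return e+d*(z-e[2])/d[2]
def tri(C1,p1,C2,p2):
    e1,d1=ray(C1,p1);e2,d2=ray(C2,p2)
    t=np.linalg.lstsq(np.c_[d1,-d2],e2-e1,rcond=None)[0]
    a,b=e1+d1*t[0],e2+d2*t[1]; return (a+b)/2,np.linalg.norm(a-b)
def blobs(im,f,roi,amin=15):
    x0,y0,x1,y1=roi; r,g,b=[im[y0:y1,x0:x1,i].astype(int) for i in range(3)]
    m=f(r,g,b).astype(np.uint8); cs,_=cv2.findContours(m,cv2.RETR_EXTERNAL,cv2.CHAIN_APPROX_NONE)
    cs=[c+[x0,y0] for c in cs if cv2.contourArea(c)>=amin]; return sorted(cs,key=cv2.contourArea,reverse=True)
def cen(c):
    m=cv2.moments(c); return np.array([m["m10"]/m["m00"],m["m01"]/m["m00"]])
red=lambda r,g,b:(r>100)&(g<70)&(b<70)
white=lambda r,g,b:(r>160)&(g>160)&(b>160)
blue=lambda r,g,b:(b>90)&(r<80)&(b-r>60)
green=lambda r,g,b:(g>70)&(g-r>40)&(g-b>30)
E
python3 - <<'E'
from h import *
t=cv2.imread("pics/top0.png")[:,:,::-1];s=cv2.imread("pics/scene0.png")[:,:,::-1]
T,S=cam("top"),cam("scene")
for nm,f,rt,rs in [("knob",red,(145,195,175,222),(468,188,490,207)),("disc",white,(208,210,236,235),(405,216,428,234)),("blue",blue,(195,200,250,245),(385,200,445,245)),("green",green,(300,195,395,275),(250,240,345,320))]:
    a=blobs(t,f,rt);b=blobs(s,f,rs)
    print(nm,len(a),len(b),cv2.minAreaRect(a[0]),cv2.minAreaRect(b[0]),cen(a[0]),cen(b[0]),*tri(T,cen(a[0]),S,cen(b[0])))
    if nm=="blue":
        for p in cv2.boxPoints(cv2.minAreaRect(a[0])): print("  ",plane(T,p,.119))
    if nm=="green":
        for C,k in((T,a[0]),(S,b[0])):
            q=cv2.approxPolyDP(cv2.convexHull(k),5,True)[:,0]
            print(q.tolist());print(np.array([plane(C,p,.03) for p in q]))
# unit top and bystanders
a=blobs(t,white,(130,180,275,268))[0]; r=cv2.minAreaRect(a);print("unit",r);
for p in cv2.boxPoints(r): print(plane(T,p,.115))
for n,p,z in(("bottle",(264,137),.13),("jar",(349,147),.085),("beaker",(200,137),.09)):print(n,plane(T,p,z))
for p in((370,333),):print(plane(T,p,.0))
cv2.imwrite("pics/crop.png",np.vstack([cv2.resize(t[190:385,300:500,::-1],(600,585))])[:585])
E
```

```text
knob 1 1 ((158.50001525878906, 208.00003051757812), (7.155416965484619, 7.602630138397217), 26.56505012512207) ((475.5, 197.0), (8.0, 9.0), 90.0) [158.6345 208.004 ] [476.0254 197.3619] [0.5492 0.2729 0.1837] 0.0034758499237385193
disc 1 1 ((221.5, 221.5), (15.0, 15.0), 90.0) ((416.0, 223.5), (11.0, 14.0), 90.0) [221.2374 221.811 ] [415.9988 223.6654] [0.5212 0.13   0.1209] 0.0009576698011979589
blue 2 1 ((226.57913208007812, 230.01419067382812), (18.054161071777344, 42.53650665283203), 61.50436782836914) ((415.6501159667969, 224.38607788085938), (20.24521255493164, 40.80109405517578), 68.74949645996094) [229.1004 228.2756] [415.4323 224.6017] [0.5118 0.1223 0.1089] 0.02471599112255215
   [0.4948 0.1746 0.119 ]
   [0.5463 0.0797 0.119 ]
   [0.5053 0.0574 0.119 ]
   [0.4542 0.1522 0.119 ]
green 1 2 ((346.0, 237.0), (56.0, 64.0), 90.0) ((297.7158203125, 280.0549621582031), (56.85228729248047, 70.0556869506836), 68.74949645996094) [345.8469 236.7817] [296.9733 280.8841] [ 0.4908 -0.1915  0.0149] 0.001914022990928522
[[377, 210], [377, 265], [314, 264], [315, 209]]
[[ 0.5614 -0.2771  0.03  ]
 [ 0.4122 -0.2745  0.03  ]
 [ 0.416  -0.1051  0.03  ]
 [ 0.5655 -0.1087  0.03  ]]
[[316, 246], [337, 295], [277, 317], [256, 267]]
[[ 0.4207 -0.1042  0.03  ]
 [ 0.5792 -0.1185  0.03  ]
 [ 0.573  -0.2778  0.03  ]
 [ 0.4165 -0.2744  0.03  ]]
unit ((198.48788452148438, 222.75253295898438), (70.52095794677734, 111.63552856445312), 89.4437484741211)
[0.6109 0.3351 0.115 ]
[0.6114 0.0472 0.115 ]
[0.4298 0.0447 0.115 ]
[0.429 0.329 0.115]
bottle [0.7384 0.0202 0.13  ]
jar [ 0.7222 -0.2002  0.085 ]
beaker [0.7512 0.1937 0.09  ]
[ 0.2293 -0.2555  0.    ]
```

View pics/crop.png

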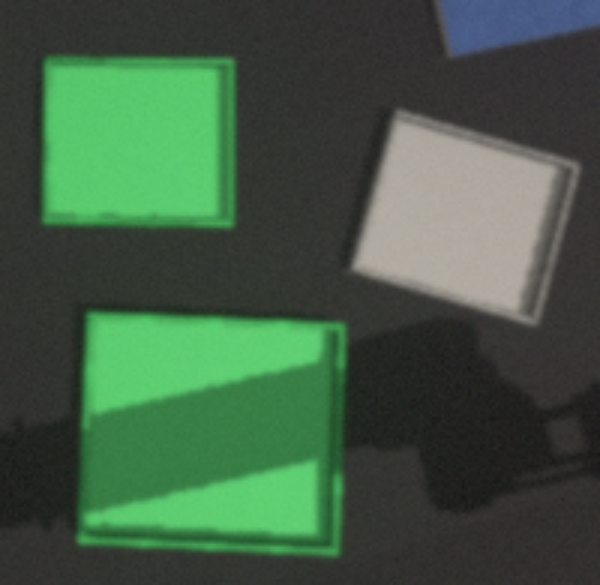

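The crop confirms it: the upper-left green tray is the smaller one, and the grey tray and the large green tray are look-alikes. Its centre is about (0.489, -0.191). Next I turn the tool and raise it.

Call:
apply_moves(
  dp=[
    [0,0,-0.01],
    [0,0,-0.01],
    [0,0,-0.01],
    [0,0,-0.01],
    [0,0,-0.01],
    [0,0,-0.01],
    [0,0,-0.01],
    [0,0,-0.01],
    [0,0,-0.01],
    [0,0,0],
  ],
  twist=[
    [0,0,-0.15],
    [0,0,-0.15],
    [0,0,-0.15],
    [0,0,-0.15],
    [0,0,-0.15],
    [0,0,-0.15],
    [0,0,-0.15],
    [0,0,-0.15],
    [0,0,-0.15],
    [0,0,0],
  ],
  fingers=[0,0,0,0,0,0,0,0,0,0],
)

```text
time: 1.15
position: [0.1431, -0.6346, 0.3138]
tool_rot: [2.219, 2.222, -0.002]
ft_force: [0.1, 0.3, 0.0]
grip_width: 1.001
grip_force: 0.0
```

Call:
apply_moves(
  dp=[
    [0.0285,0.0357,0],
    [0.0285,0.0357,0],
    [0.0285,0.0357,0],
    [0.0285,0.0357,0],
    [0.0285,0.0357,0],
    [0.0285,0.0357,0],
    [0.0285,0.0357,0],
    [0.0285,0.0357,0],
    [0.0285,0.0357,0],
    [0.0285,0.0357,0],
  ],
  twist=[
    [0,0,0],
    [0,0,0],
    [0,0,0],
    [0,0,0],
    [0,0,0],
    [0,0,0],
    [0,0,0],
    [0,0,0],
    [0,0,0],
    [0,0,0],
  ],
  fingers=[0,0,0,0,0,0,0,0,0,0],
)

```text
time: 2.15
position: [0.5006, -0.3474, 0.3118]
tool_rot: [-2.225, -2.217, 0.001]
ft_force: [-0.1, -0.3, 0.8]
grip_width: 1.001
grip_force: 0.0
```

Call:
apply_moves(
  dp=[
    [0.048,0.003,0],
    [0.048,0.003,0],
    [0.048,0.003,0],
    [0.048,0.003,0],
    [0.048,0.003,0],
    [0.048,0.003,0],
    [0.048,0.003,0],
    [0.048,0.003,0],
    [0.048,0.003,0],
    [0.048,0.003,0],
  ],
  twist=[
    [0,0,0],
    [0,0,0],
    [0,0,0],
    [0,0,0],
    [0,0,0],
    [0,0,0],
    [0,0,0],
    [0,0,0],
    [0,0,0],
    [0,0,0],
  ],
  fingers=[0,0,0,0,0,0,0,0,0,0],
)

```text
time: 3.15
position: [0.5287, 0.1329, 0.312]
tool_rot: [2.225, 2.217, -0.001]
ft_force: [1.1, 0.6, -0.4]
grip_width: 0.999
grip_force: 0.0
```

Call:
apply_moves(
  dp=[
    [0.045,0,0],
    [0.045,0,0],
    [0,0,0],
    [0,0,0],
  ],
  twist=[
    [0,0,0],
    [0,0,0],
    [0,0,0],
    [0,0,0],
  ],
  fingers=[0,0,0,0],
)

```text
time: 3.55
position: [0.5282, 0.2227, 0.3116]
tool_rot: [-2.219, -2.223, 0.002]
ft_force: [0.6, -1.6, -0.3]
grip_width: 0.996
grip_force: 0.0
```

```bash
python3 - <<'E'
from h import *
import pickle
s=ctrl.get_state(); im=get_image("wrist"); cv2.imwrite("pics/w1.png",im[:,:,::-1]); pickle.dump(s,open("w1.pkl","wb"))
print(s["position"],s["tool_rot"],s["time"])
E
```

```text
[0.5282 0.2227 0.3116] [-2.2189 -2.2227  0.0018] 3.55
```

View pics/w1.png

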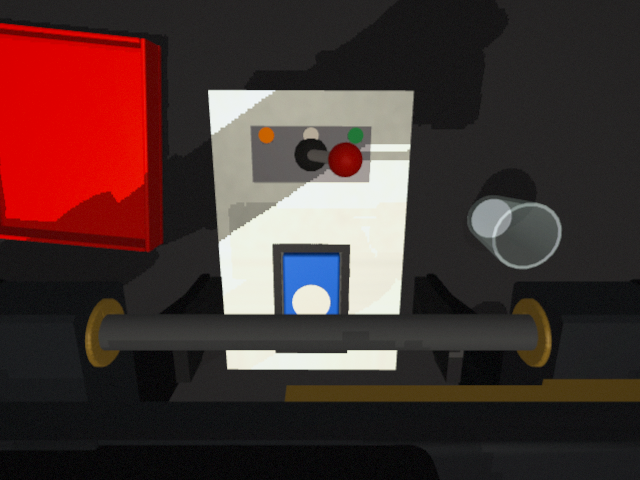

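The wrist view shows the knob at (345,159), the pivot disc at (311,154), the filter disc at (311,302), the dark bezel edges at x = 274 to 349, and the unit's top at x = 208 to 414.

```bash
python3 - <<'E'
from h import *
import pickle
im=cv2.imread("pics/w1.png")[:,:,::-1]; s=pickle.load(open("w1.pkl","rb")); W=cam("wrist",s); T=cam("top");S=cam("scene")
k=cen(blobs(im,lambda r,g,b:(r>70)&(g<40)&(b<40),(320,135,370,185))[0]); d=blobs(im,white,(285,270,337,320))[0]; 
(dx,dy),dr=cv2.minEnclosingCircle(d); print("knob",k,"disc",dx,dy,dr)
print("knob tri",tri(W,k,T,(158.63,208)),tri(W,k,S,(476.03,197.36)),plane(W,k,.179))
print("disc",tri(W,(dx,dy),T,(221.24,221.81)),plane(W,(dx,dy),.119))
for n,p in(("orange",(266,135)),("green",(355.5,135)),("pivot",(311,154))): print(n,plane(W,p,.115))
b=blobs(im,blue,(265,240,360,320))[0]; q=b[:,0]
# edges: blue left/right, unit left/right rows
g=im.astype(int)
for lab,rows,f in(("blue",range(262,286,2),lambda r:np.where((r[:,2]>120)&(r[:,0]<90))[0]),("bezel",range(255,310,3),lambda r:250+np.where(r[250:370].sum(1)<150)[0]),("unit",range(100,300,10),lambda r:200+np.where(r[200:420].sum(1)>200)[0])):
    L=np.array([[f(g[v]).min()-.5,v] for v in rows]);Rr=np.array([[f(g[v]).max()+.5,v] for v in rows]); z=.119 if lab=="blue" else .115
    for e in(L,Rr):
        P=np.array([plane(W,p,z) for p in e]); c=np.polyfit(P[:,1],P[:,0],1); print(lab,"x at y=.13:",np.polyval(c,.13),"at .275",np.polyval(c,.275),"slope",c[0])
u=cv2.boundingRect(b);print("blue rect",u,[plane(W,(311,v),.119)[1] for v in (u[1],)],[plane(W,(311,v),.115)[1] for v in(90,244,370)])
E
```

```text
knob [344.6887 159.2955] disc 310.7162170410156 302.0 18.955223083496094
knob tri (array([0.5491, 0.2744, 0.1739]), np.float64(0.0013162897117425703)) (array([0.5484, 0.2755, 0.1822]), np.float64(0.001206052550926862)) [0.5481 0.2749 0.179 ]
disc (array([0.521 , 0.1299, 0.1193]), np.float64(0.00036551825982900657)) [0.5208 0.1297 0.119 ]
orange [0.481  0.2918 0.115 ]
green [0.5617 0.2919 0.115 ]
pivot [0.5215 0.2751 0.115 ]
blue x at y=.13: 0.49247814560345043 at .275 0.4958174902408502 slope 0.023029963016550043
blue x at y=.13: 0.5487103510792476 at .275 0.546410158180375 slope -0.01586339930257009Traceback (most recent call last):
  File "<stdin>", line 13, in <module>
    return umr_minimum(a, axis, None, out, keepdims, initial, where)
ValueError: zero-size array to reduction operation minimum which has no identity
```

The measurements agree with the text: disc (0.521, 0.130, 0.119), knob (0.548, 0.275, 0.179) and yaw about 0. I will straddle the knob with the open fingers.

Call:
apply_moves(
  dp=[
    [0.026,0.005,0],
    [0.026,0.004,0],
    [0,0,0.03],
    [0,0,0.03],
    [0,0,0.03],
    [0,0,0.03],
    [0,0,0.02],
    [0,0,0.01],
    [0,0,0],
  ],
  twist=[
    [0,0,0],
    [0,0,0],
    [0,0,0],
    [0,0,0],
    [0,0,0],
    [0,0,0],
    [0,0,0],
    [0,0,0],
    [0,0,0],
  ],
  fingers=[0,0,0,0,0,0,0,0,0],
  newtons=8,
)

```text
time: 4.5
position: [0.5381, 0.271, 0.1611]
tool_rot: [-2.224, -2.218, 0.005]
ft_force: [-0.1, 0.3, 0.0]
grip_width: 0.995
grip_force: 0.0
```

Call:
apply_moves(
  dp=[
    [0,0,0],
    [0,0,0],
    [0,0,0],
    [0,0,0],
    [0,0,0],
    [0,0,0],
    [0,0,0],
    [0,0,0],
  ],
  twist=[
    [0,0,0],
    [0,0,0],
    [0,0,0],
    [0,0,0],
    [0,0,0],
    [0,0,0],
    [0,0,0],
    [0,0,0],
  ],
  fingers=[0.64,0.64,0.64,0.64,0.64,0.64,0.64,0.64],
)

```text
time: 5.3
position: [0.5417, 0.2734, 0.1638]
tool_rot: [2.219, 2.218, 0.01]
ft_force: [7.9, 1.8, 0.7]
grip_width: 0.393
grip_force: 4.2
```

Call:
apply_moves(
  dp=[
    [0,-0.004,0],
    [0,-0.004,0],
    [0,-0.004,0],
    [0,-0.004,0],
    [0,0,0],
    [0,0,0],
    [0,0,0],
    [0,0,0],
  ],
  twist=[
    [0,0,0],
    [0,0,0],
    [0,0,0],
    [0,0,0],
    [0,0,0],
    [0,0,0],
    [0,0,0],
    [0,0,0],
  ],
  fingers=[0.64,0.64,0.64,0.64,0.64,0.64,0.64,0.64],
)

```text
time: 6.1
position: [0.5299, 0.2734, 0.1651]
tool_rot: [2.219, 2.214, 0.022]
ft_force: [16.3, 2.3, -0.0]
grip_width: 0.595
grip_force: 8.0
```

```bash
python3 - <<'E'
from h import *
im=get_image("wrist");t=get_image("scene")
cv2.imwrite("pics/w2.png",np.hstack([im[60:360,120:520,::-1],cv2.resize(t[130:280,360:560,::-1],(400,300))]))
print(ctrl.get_state()["ft_force"])
E
```

```text
[16.3769  1.3514 -1.1624]
```

View pics/w2.png

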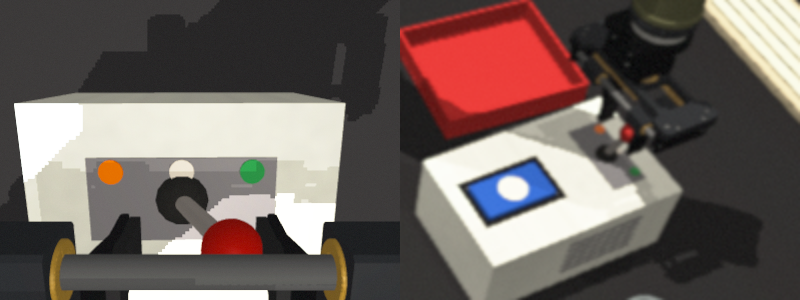

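The switch is still leaning forward. The knob is against the +x finger, and the left finger is clear. I will wait briefly to see whether it creeps.

Call:
apply_moves(
  dp=[
    [0,0,0],
    [0,0,0],
    [0,0,0],
    [0,0,0],
  ],
  twist=[
    [0,0,0],
    [0,0,0],
    [0,0,0],
    [0,0,0],
  ],
  fingers=[0.64,0.64,0.64,0.64],
)

```text
time: 6.6
position: [0.53, 0.2733, 0.1651]
tool_rot: [2.219, 2.213, 0.022]
ft_force: [16.4, 2.4, -0.0]
grip_width: 0.596
grip_force: 8.0
```

```bash
python3 - <<'E'
from h import *
s=ctrl.get_state();im=get_image("wrist");cv2.imwrite("pics/w3.png",im[:,:,::-1]);W=cam("wrist",s)
b=blobs(im,lambda r,g,b:(r>60)&(g<40)&(b<40),(240,240,460,360));print([(cv2.boundingRect(c)) for c in b])
x,y,w,h=cv2.boundingRect(b[0]); print(plane(W,(x+w/2,y+w/2),.18),plane(W,(x+w/2,y+w/2),.184),s["position"],R.from_rotvec(s["tool_rot"]).as_matrix(),s["torque"])
E
```

```text
[(322, 279, 61, 35)]
[0.5443 0.274  0.18  ] [0.5438 0.276  0.184 ] [0.53   0.2733 0.1651] [[ 0.0022  0.9999  0.0154]
 [ 1.     -0.0023  0.0046]
 [ 0.0046  0.0153 -0.9999]] [ 0.493  -3.5574  0.0312]
```

With the contact 40 mm outboard of the pivot, the knob has to rise as it swings in, and pad friction is holding it down. I will follow the arc upward.

Call:
apply_moves(
  dp=[
    [0,0,-0.002],
    [0,0,-0.002],
    [0,0,-0.002],
    [0,0,-0.002],
    [0,0,-0.002],
    [0,0,-0.002],
    [0,0,0],
    [0,0,0],
  ],
  twist=[
    [0,0,0],
    [0,0,0],
    [0,0,0],
    [0,0,0],
    [0,0,0],
    [0,0,0],
    [0,0,0],
    [0,0,0],
  ],
  fingers=[0.64,0.64,0.64,0.64,0.64,0.64,0.64,0.64],
)

```text
time: 7.45
position: [0.5286, 0.2706, 0.1744]
tool_rot: [2.22, 2.212, 0.012]
ft_force: [15.5, -0.5, -9.6]
grip_width: 0.587
grip_force: 8.0
```

```bash
python3 - <<'E'
from h import *
im=get_image("wrist");t=get_image("scene");p=get_image("top")
f=lambda a,s:cv2.resize(a[:,:,::-1],s,interpolation=cv2.INTER_CUBIC)
cv2.imwrite("pics/w4.png",np.vstack([f(np.clip(im[200:340,200:500].astype(int)*2,0,255).astype(np.uint8),(640,299)),np.hstack([f(t[160:235,440:530],(320,267)),f(p[170:250,120:216],(320,267))])]))
E
```

```text
(no output)
```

View pics/w4.png

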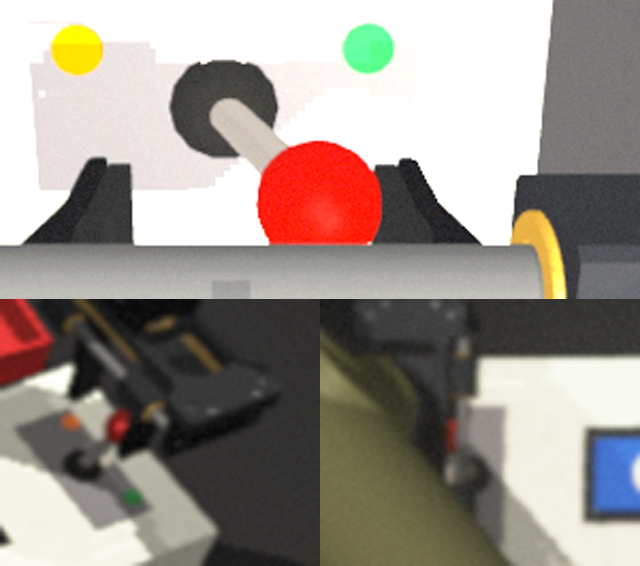

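The finger does bear on the knob's +x side and the lever has barely moved. I will raise the finger force in steps. The fingers' minimum gap keeps the knob near upright.

Call:
apply_moves(
  dp=[
    [0,0,0.004],
    [0,0,0],
    [0,0,0],
    [0,0,0],
  ],
  twist=[
    [0,0,0],
    [0,0,0],
    [0,0,0],
    [0,0,0],
  ],
  fingers=[0.64,0.64,0.64,0.64],
  newtons=14,
)

```text
time: 8.0
position: [0.5365, 0.2707, 0.1747]
tool_rot: [2.218, 2.202, 0.034]
ft_force: [27.0, -0.0, -0.4]
grip_width: 0.364
grip_force: 13.7
```

Call:
apply_moves(
  dp=[
    [0,-0.004,0],
    [0,-0.004,0],
    [0,0,0],
    [0,0,0],
    [0,0,0],
  ],
  twist=[
    [0,0,0],
    [0,0,0],
    [0,0,0],
    [0,0,0],
    [0,0,0],
  ],
  fingers=[0.64,0.64,0.64,0.64,0.64],
  newtons=20,
)

```text
time: 8.5
position: [0.52, 0.2716, 0.173]
tool_rot: [2.224, 2.212, 0.012]
ft_force: [-1.9, 0.3, -1.0]
grip_width: 0.363
grip_force: 0.0
```

```bash
python3 - <<'E'
from h import *
s=ctrl.get_state();im=get_image("wrist");cv2.imwrite("pics/w5.png",im[:,:,::-1]);W=cam("wrist",s)
for c in blobs(im,lambda r,g,b:(r>60)&(g<40)&(b<40),(200,240,460,360))[:2]:
    x,y,w,h=cv2.boundingRect(c); print((x,y,w,h),plane(W,(x+w/2,y+w/2),.182))
print(s["position"],s["tool_rot"],s["ft_force"],s["torque"],s["joint_torque"])
E
```

```text
(294, 272, 61, 42) [0.5228 0.2729 0.182 ]
[0.52   0.2716 0.173 ] [2.2239 2.2124 0.0125] [-1.9466  0.2586 -0.991 ] [0.006  0.0385 0.0025] [  1.7175 -36.6802  -6.8079 -31.8687   0.8362  -1.0376  -0.0209]
```

View pics/w5.png

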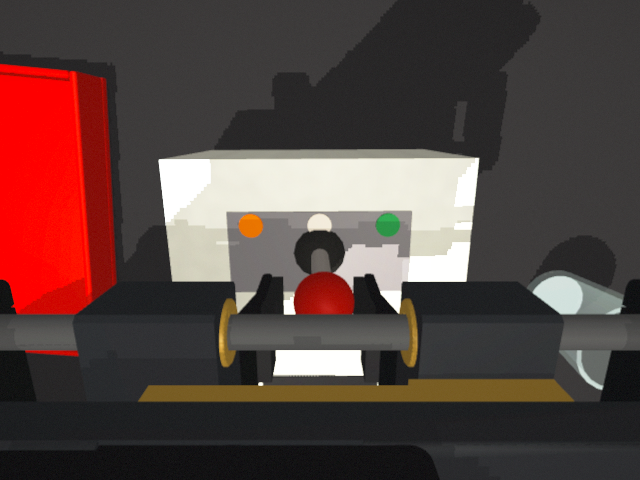

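The switch is upright: the lever is vertical at (320,255) and the knob is at (324,300), midway between the pads. I will open, rise clear, and move over the cartridge with the fingers shut.

Call:
apply_moves(
  dp=[
    [0,0,0],
    [0,0,0],
    [0,0,0],
    [0,0,0],
    [0,0,-0.02],
    [0,0,-0.03],
    [0,0,-0.03],
    [0,0,-0.02],
    [0,0,0],
  ],
  twist=[
    [0,0,0],
    [0,0,0],
    [0,0,0],
    [0,0,0],
    [0,0,0],
    [0,0,0],
    [0,0,0],
    [0,0,0],
    [0,0,0],
  ],
  fingers=[0,0,0,0,0,0,0,0,0],
)

```text
time: 9.45
position: [0.5143, 0.2748, 0.273]
tool_rot: [2.218, 2.223, 0.005]
ft_force: [0.4, 0.4, -0.7]
grip_width: 0.984
grip_force: 0.0
```

Call:
apply_moves(
  dp=[
    [-0.035,0.001,0],
    [-0.035,0.001,0],
    [-0.035,0,0],
    [-0.035,0,0],
    [0,0,0],
    [0,0,0],
    [0,0,0],
    [0,0,0],
    [0,0,0],
    [0,0,0],
  ],
  twist=[
    [0,0,0],
    [0,0,0],
    [0,0,0],
    [0,0,0],
    [0,0,0],
    [0,0,0],
    [0,0,0],
    [0,0,0],
    [0,0,0],
    [0,0,0],
  ],
  fingers=[1,1,1,1,1,1,1,1,1,1],
)

```text
time: 10.45
position: [0.516, 0.1342, 0.2704]
tool_rot: [-2.218, -2.224, -0.0]
ft_force: [-0.2, -0.6, -0.1]
grip_width: 0.172
grip_force: 0.0
```

```bash
python3 - <<'E'
from h import *
t=get_image("scene");T=get_image("top");b=blobs(t,red,(440,180,500,215));print([cen(c) for c in b])
b=blobs(T,red,(140,190,180,230),5);print([(cen(c),plane(cam("top"),cen(c),.185)) for c in b])
s=ctrl.get_state();print(s["position"],s["tool_rot"],s["ft_force"])
c,e,A=cam("scene"); v=A.T@(np.array([.5215,.275,.185])-e); print("expected upright px",c["cx"]-c["fx"]*v[0]/v[2],c["cy"]+c["fy"]*v[1]/v[2])
E
```

```text
[array([470.4181, 188.3596])]
[]
[0.5161 0.1337 0.2705] [-2.2193 -2.2234 -0.    ] [-0.2988  0.1506 -0.0554]
expected upright px 469.5809199068732 189.24014313087523
```

The scene view puts the knob at (470,188), where (470,189) is expected for upright. Now I press the cartridge.

Call:
apply_moves(
  dp=[
    [-0.004,0.005,0.03],
    [0,0,0.03],
    [0,0,0.03],
    [0,0,0.03],
    [0,0,0.02],
    [0,0,0],
    [0,0,0],
  ],
  twist=[
    [0,0,0],
    [0,0,0],
    [0,0,0],
    [0,0,0],
    [0,0,0],
    [0,0,0],
    [0,0,0],
  ],
  fingers=[1,1,1,1,1,1,1],
)

```text
time: 11.25
position: [0.5214, 0.1295, 0.131]
tool_rot: [-2.22, -2.223, -0.0]
ft_force: [-0.0, 0.8, 0.3]
grip_width: 0.01
grip_force: 0.0
```

Call:
apply_moves(
  dp=[
    [0,0,0.004],
    [0,0,0.004],
    [0,0,0.004],
    [0,0,0.002],
    [0,0,0],
  ],
  twist=[
    [0,0,0],
    [0,0,0],
    [0,0,0],
    [0,0,0],
    [0,0,0],
  ],
  fingers=[1,1,1,1,1],
)

```text
time: 11.75
position: [0.5219, 0.1292, 0.1174]
tool_rot: [2.22, 2.221, 0.001]
ft_force: [-1.2, -1.4, 5.3]
grip_width: 0.005
grip_force: 2.9
```

Call:
apply_moves(
  dp=[
    [0,0,0.003],
    [0,0,0.003],
    [0,0,0],
    [0,0,0],
  ],
  twist=[
    [0,0,0],
    [0,0,0],
    [0,0,0],
    [0,0,0],
  ],
  fingers=[1,1,1,1],
)

```text
time: 12.15
position: [0.522, 0.1291, 0.1118]
tool_rot: [2.219, 2.221, 0.001]
ft_force: [-1.3, -0.7, 7.4]
grip_width: 0.006
grip_force: 3.5
```

Call:
apply_moves(
  dp=[
    [0,0,-0.01],
    [0,0,-0.02],
    [0,0,-0.03],
    [0,0,-0.03],
    [0,0,-0.03],
    [0,0,0],
    [0,0,0],
    [0,0,0],
    [0,0,0],
    [0,0,0],
  ],
  twist=[
    [0,0,0],
    [0,0,0],
    [0,0,0],
    [0,0,0],
    [0,0,0],
    [0,0,0],
    [0,0,0],
    [0,0,0],
    [0,0,0],
    [0,0,0],
  ],
  fingers=[1,1,1,1,0,0,0,0,0,0],
)

```text
time: 13.15
position: [0.5206, 0.1291, 0.2296]
tool_rot: [-2.219, -2.222, 0.002]
ft_force: [-0.8, 0.2, -0.0]
grip_width: 0.466
grip_force: 0.0
```

```bash
python3 - <<'E'
from h import *
t=get_image("scene");cv2.imwrite("pics/s6.png",cv2.resize(t[140:300,350:530,::-1],(675,600)))
s=ctrl.get_state();print(s["position"],s["tool_rot"],s["grip_width"])
E
```

```text
[0.5208 0.1292 0.2297] [-2.2194 -2.222   0.0017] 0.5144323855055914
```

View pics/s6.png

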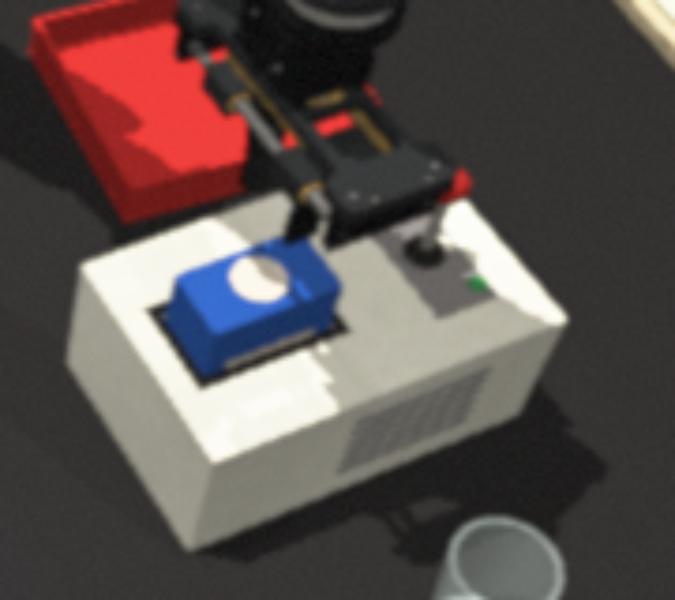

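The cartridge has sprung up, with its disc at scene pixel (419,214), and the switch is upright. I will open the fingers and measure the top's height before grasping.

Call:
apply_moves(
  dp=[
    [0,0,0],
    [0,0,0],
    [0,0,0],
    [0,0,0],
  ],
  twist=[
    [0,0,0],
    [0,0,0],
    [0,0,0],
    [0,0,0],
  ],
  fingers=[0,0,0,0],
)

```text
time: 13.6
position: [0.5212, 0.1293, 0.2305]
tool_rot: [2.22, 2.223, -0.0]
ft_force: [-0.6, -0.1, -0.9]
grip_width: 0.878
grip_force: 0.0
```

```bash
python3 - <<'E'
from h import *
t=get_image("scene");T=get_image("top")
a=blobs(t,white,(408,206,430,224));b=blobs(T,white,(208,208,232,232));S=cam("scene")
for c in a[:2]: print("s",cen(c),cv2.contourArea(c),plane(S,cen(c),.16),[tri(S,cen(c),cam("top"),cen(k)) for k in b[:1]])
s=ctrl.get_state();print(s["position"],s["grip_width"])
E
```

```text
s [418.0432 214.4547] 119.5 [0.5219 0.1282 0.16  ] [(array([0.5231, 0.1211, 0.1645]), np.float64(0.009265149166684155))]
[0.5212 0.1293 0.2305] 0.9523538018828731
```

At z = 0.160 the scene ray lands on (0.522, 0.128), so the height is right (the top view is partly hidden by the gripper). I will descend and grip.

Call:
apply_moves(
  dp=[
    [0,0,0.0],
    [0,0,0.03],
    [0,0,0.03],
    [0,0,0.03],
    [0,0,0.013],
    [0,0,0],
    [0,0,0],
  ],
  twist=[
    [0,0,0],
    [0,0,0],
    [0,0,0],
    [0,0,0],
    [0,0,0],
    [0,0,0],
    [0,0,0],
  ],
  fingers=[0,0,0,0,0,0,0],
  newtons=25,
)

```text
time: 14.4
position: [0.5219, 0.1296, 0.1285]
tool_rot: [2.22, 2.222, 0.002]
ft_force: [-0.1, -0.5, 0.1]
grip_width: 0.999
grip_force: 0.0
```

Call:
apply_moves(
  dp=[
    [0,0,0],
    [0,0,0],
    [0,0,0],
    [0,0,0],
    [0,0,0],
    [0,0,0],
    [0,0,0],
    [0,0,0],
  ],
  twist=[
    [0,0,0],
    [0,0,0],
    [0,0,0],
    [0,0,0],
    [0,0,0],
    [0,0,0],
    [0,0,0],
    [0,0,0],
  ],
  fingers=[1,1,1,1,1,1,1,1],
)

```text
time: 15.2
position: [0.5213, 0.1293, 0.1277]
tool_rot: [2.22, 2.222, 0.0]
ft_force: [0.8, 0.1, 3.0]
grip_width: 0.637
grip_force: 25.0
```

Call:
apply_moves(
  dp=[
    [0,0,-0.01],
    [0,0,-0.015],
    [0,0,-0.02],
    [0,0,-0.02],
    [0,0,-0.02],
    [0,0,-0.02],
    [0,0,0],
    [0,0,0],
  ],
  twist=[
    [0,0,0],
    [0,0,0],
    [0,0,0],
    [0,0,0],
    [0,0,0],
    [0,0,0],
    [0,0,0],
    [0,0,0],
  ],
  fingers=[1,1,1,1,1,1,1,1],
)

```text
time: 16.0
position: [0.5211, 0.1293, 0.2327]
tool_rot: [2.22, 2.222, 0.0]
ft_force: [-0.3, -0.8, -3.7]
grip_width: 0.641
grip_force: 25.0
```

Call:
apply_moves(
  dp=[
    [-0.02,-0.002,0],
    [-0.035,-0.003,0],
    [-0.04,-0.004,0],
    [-0.04,-0.004,0],
    [-0.04,-0.004,0],
    [-0.04,-0.004,0],
    [-0.04,-0.004,0],
    [-0.035,-0.004,0],
    [-0.02,-0.003,0],
    [-0.01,0,0],
  ],
  twist=[
    [0,0,0],
    [0,0,0],
    [0,0,0],
    [0,0,0],
    [0,0,0],
    [0,0,0],
    [0,0,0],
    [0,0,0],
    [0,0,0],
    [0,0,0],
  ],
  fingers=[1,1,1,1,1,1,1,1,1,1],
)

```text
time: 17.0
position: [0.4878, -0.1932, 0.2308]
tool_rot: [-2.223, -2.216, 0.002]
ft_force: [0.0, -0.7, -2.5]
grip_width: 0.646
grip_force: 25.0
```

Call:
apply_moves(
  dp=[
    [0,0,0],
    [0,0,0],
    [0,0,0],
  ],
  twist=[
    [0,0,0],
    [0,0,0],
    [0,0,0],
  ],
  fingers=[1,1,1],
)

```text
time: 17.3
position: [0.4899, -0.1886, 0.2324]
tool_rot: [-2.217, -2.226, -0.001]
ft_force: [-0.1, -0.1, -2.4]
grip_width: 0.641
grip_force: 25.0
```

```bash
python3 - <<'E'
from h import *
t=get_image("scene");T=get_image("top")
cv2.imwrite("pics/s7.png",np.hstack([cv2.resize(t[180:330,230:380,::-1],(400,400)),cv2.resize(T[160:310,280:430,::-1],(400,400))]))
s=ctrl.get_state();print(s["position"],s["tool_rot"],s["grip_width"],s["ft_force"])
b=blobs(t,red,(440,180,500,215));print([cen(c) for c in b])
E
```

```text
[ 0.4899 -0.1892  0.2326] [2.2175 2.2253 0.0001] 0.6396035435716311 [ 0.3161  0.4535 -2.4365]
[array([470.4718, 188.3983])]
```

View pics/s7.png

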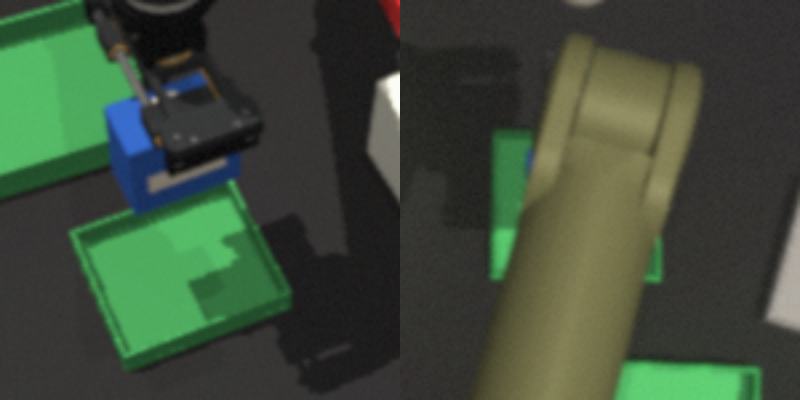

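The cartridge is held upright over the small green tray. I will lower it, and slow down near the floor.

Call:
apply_moves(
  dp=[
    [0,-0.001,0.02],
    [0,0,0.03],
    [0,0,0.03],
    [0,0,0.03],
    [0,0,0.03],
    [0,0,0.015],
    [0,0,0.005],
    [0,0,0],
    [0,0,0],
  ],
  twist=[
    [0,0,0],
    [0,0,0],
    [0,0,0],
    [0,0,0],
    [0,0,0],
    [0,0,0],
    [0,0,0],
    [0,0,0],
    [0,0,0],
  ],
  fingers=[1,1,1,1,1,1,1,1,1],
)

```text
time: 18.3
position: [0.4898, -0.1911, 0.074]
tool_rot: [2.218, 2.221, 0.001]
ft_force: [0.2, 0.3, -2.1]
grip_width: 0.643
grip_force: 25.0
```

Call:
apply_moves(
  dp=[
    [0,0,0.002],
    [0,0,0.002],
    [0,0,0.002],
    [0,0,0.001],
    [0,0,0],
    [0,0,0],
  ],
  twist=[
    [0,0,0],
    [0,0,0],
    [0,0,0],
    [0,0,0],
    [0,0,0],
    [0,0,0],
  ],
  fingers=[1,1,1,1,1,1],
)

```text
time: 18.9
position: [0.4885, -0.1908, 0.0655]
tool_rot: [2.22, 2.223, -0.0]
ft_force: [-0.8, -0.5, -2.0]
grip_width: 0.643
grip_force: 25.0
```

Call:
apply_moves(
  dp=[
    [0,0,0.002],
    [0,0,0.002],
    [0,0,0.001],
    [0,0,0],
    [0,0,0],
  ],
  twist=[
    [0,0,0],
    [0,0,0],
    [0,0,0],
    [0,0,0],
    [0,0,0],
  ],
  fingers=[1,1,1,1,1],
)

```text
time: 19.4
position: [0.4886, -0.1909, 0.0617]
tool_rot: [2.22, 2.222, -0.001]
ft_force: [-2.6, 1.0, 6.3]
grip_width: 0.637
grip_force: 25.0
```

The force changed from -2 to +6 N, so the cartridge is on the floor at the expected height. I will release it and rise.

Call:
apply_moves(
  dp=[
    [0,0,-0.002],
    [0,0,0],
    [0,0,0],
    [0,0,0],
    [0,0,0],
    [0,0,0],
    [0,0,0],
    [0,0,0],
  ],
  twist=[
    [0,0,0],
    [0,0,0],
    [0,0,0],
    [0,0,0],
    [0,0,0],
    [0,0,0],
    [0,0,0],
    [0,0,0],
  ],
  fingers=[0.3,0,0,0,0,0,0,0],
)

```text
time: 20.2
position: [0.4885, -0.1908, 0.0625]
tool_rot: [-2.22, -2.223, 0.0]
ft_force: [0.4, 0.6, -0.1]
grip_width: 1.002
grip_force: 0.0
```

Call:
apply_moves(
  dp=[
    [0,0,-0.01],
    [0,0,-0.02],
    [0,0,-0.03],
    [0,0,-0.04],
    [0,0,-0.04],
    [0,0,-0.04],
    [0,0,0],
    [0,0,0],
  ],
  twist=[
    [0,0,0],
    [0,0,0],
    [0,0,0],
    [0,0,0],
    [0,0,0],
    [0,0,0],
    [0,0,0],
    [0,0,0],
  ],
  fingers=[0,0,0,0,0,0,0,0],
)

```text
time: 21.0
position: [0.4891, -0.1909, 0.2441]
tool_rot: [2.218, 2.221, 0.001]
ft_force: [-0.1, 0.1, -0.5]
grip_width: 1.0
grip_force: 0.0
```

```bash
python3 - <<'E'
from h import *
t=get_image("scene")
cv2.imwrite("pics/s8.png",cv2.resize(t[180:400,240:520,::-1],(764,600)))
b=blobs(t,red,(440,180,500,215));print([cen(c) for c in b])
b=blobs(t,white,(265,220,335,300));print([(cen(c),cv2.contourArea(c),plane(cam("scene"),cen(c),.094)) for c in b])
print(ctrl.get_state()["position"])
E
```

```text
[array([470.4718, 188.3983])]
[(array([295.7964, 263.2358]), 155.5, array([ 0.488 , -0.1894,  0.094 ]))]
[ 0.4883 -0.1907  0.2426]
```

View pics/s8.png

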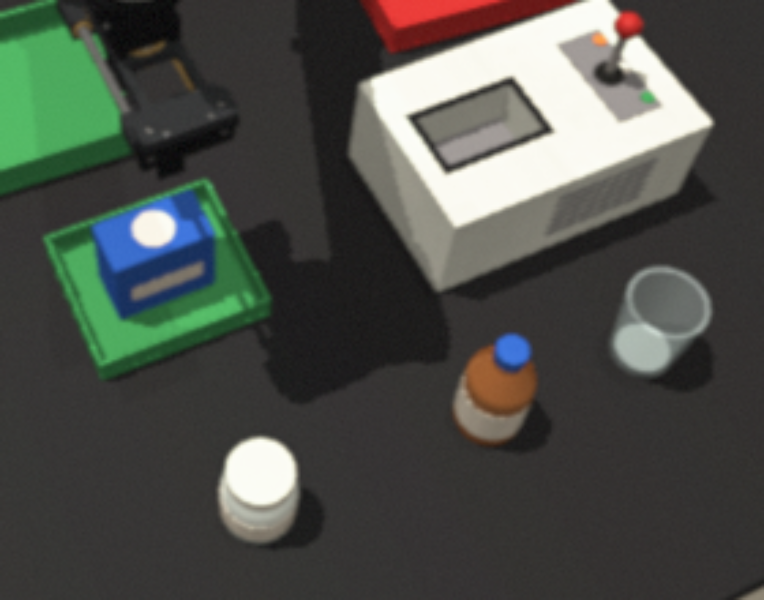

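The cartridge stands upright in the tray at (0.488, -0.189), the switch is upright, and the bottle, jar and beaker have not moved. I am handing the job in.

```bash
python3 -c "
from bench import ctrl
print(ctrl.close_job())"
```

```text
the job is handed in; nothing more can be done
None
```

The job is handed in: the pump switch is at off, and the cartridge was sprung, drawn out and stood upright in the smaller green tray, with the bottle, jar and beaker not moved; no verdict was returned.

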